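# Bolt the bread box: line up the slotted disc, then push the bolt through

## Robot

A 7-joint arm with a two-finger parallel gripper is mounted at the origin on a cart in front of the work surface, level with it; the furniture and walls round the work are solid. World frame = base frame: x ahead of the robot, y to its left, z up, the work surface at z = 0. Lengths are in m, angles in rad, forces in N, time in s.
With the tool pointing down it reaches from about 0.4 to 0.875 m from the base axis. Payload 6.5 kg.
Tool frame: the origin (TCP) lies on the centre line of the jaws, within the pads' length; the fingertips stand 14 mm ahead of it and the grasp point (between the pads) lies 5 mm behind it; z points along the fingers, y is the line along which they close (so a half turn about z gives the same grasp; the last joint's range is limited). The gripper opens to 88 mm and grips with 3 to 60 N. Pads are 18 mm wide; open, the fingers measure 123 mm over their backs; the gripper's body (75 mm by 187 mm) begins 45 mm behind the grasp point.
Start: joints at [-1.178, 0.536, -0.004, 1.538, 0.003, 1.067, -0.071], TCP at [0.288, 0.583, 0.253] pointing down, gripper open.
Joint ranges: [-2.7, 2.7], [-0.37, 2.16], [-1.27, 1.26], [0.24, 2.4], [-1.31, 4.45], [0.19, 1.91], [-2.76, 2.76]. Speed limits (rad/s): [2.39, 2.39, 3.14, 3.14, 3.14, 3.14, 3.14].

## Interface

Orientations are given as a unit quaternion [w, x, y, z].
In Python, from cell import * gives the robot as it stands. The module is installed in compiled form; this text tells all that it offers. Calls block until the motion is done:
- movep(position, orientation): joint-space move of the TCP to a pose.
- move_linear(position, vel=0.15, ori=None, force_limit=None): straight line of the TCP; ori=None keeps the orientation; vel is the mean speed in m/s. With force_limit (N) it stops when the force on the tool has changed by that much, and returns True; else False.
- movej(angles): joint-space move.
- move_gripper(opening, squeeze=None): opening from 0.0 (shut) to 1.0 (fully open); squeeze is the grip in N (None keeps the last); returns when the fingers have stopped.
- hold(seconds).
- inverse_kinematics(position, orientation): joint angles nearest the present ones, or None.
- get_obs(): the state.
- snapshot(name): name is "side" or "top" or "wrist"; returns a dict with "frame" (480x640x3 uint8, red, green, blue), "fovy" (degrees; the focal length in pixels is half the picture's height over the tangent of half this angle, whatever the lens; pixels are square), "cx", "cy" (the principal point, pixels), "R" (3x3) and "t" (3): a world point X has camera coordinates R X + t. Camera axes: x right, y down, z forward; pixel columns grow to the right and rows downward; lengths in m; the calibration is good to about 2 mm. The wrist camera is an equidistant fisheye: a pixel r from the principal point sees the ray r / f radians off the axis. A picture is of the moment at which its call begins. There is no depth.
A pose or a line that the arm cannot do raises IKError and nothing moves.
- finish_job(): hands the job in; it is judged then, once.
The state is a dict: "time": time; "qpos": joint angles; "joint_vel": joint speeds; "tau": joint torques, N m; "ee_pos": TCP position; "ee_rot": TCP orientation; "ft_force": force on the tool from outside, world axes, zero at the start; "moment": the same for the moment, N m; "gripper_width": opening from 0.0 (shut) to 1.0 (fully open); "grip_force": force on a finger pad.
Only numpy, scipy, OpenCV 4.12 (cv2) and the standard library are available. Lean on these libraries where they do the work, as an engineer would, in place of code of your own. Each camera call takes 0.05 s, during which the arm holds its last target. There are 200 camera calls.

## Task

Lock the lid of the bread box. With a fingertip push the small post on the round locking disc so that the disc turns until its slot lines up with the bolt, then push the bolt by its post through the slot until it is fully home against the end of the keeper on the other side. Push with the tip or outside of the fingers: do not take a post between them, lift nothing, and leave the jar, shaker and garlic where they stand.

Things in the scene. Friction and masses are not known exactly. Their poses are not given: they have to be found in the camera images.
- bread_box: Low wooden bread box, 176 x 344 mm, flat top at 80 mm, fixed to the worktop. Origin: centre of its underside; z up, y along its length (the bolt is pushed towards +y), x across. The lock runs down the middle of the top (x = 0), all heights here above the worktop: aluminium bolt guide from y = -170 to y = +16 mm (52 mm wide, top at 101 mm), round disc centred at y = +60 mm, keeper from y = +107 to +146 mm (top at 101 mm).
- keeper_stop (a point): Point on the inner end face of the keeper, on the line of the bolt (x = 0, y = +140 mm in the frame of the box), which the bolt's nose meets when it is home. The keeper's mouth is 26 mm wide.
- disc_center (a point): Centre of the top of the steel locking disc (76 mm across, top 100 mm above the worktop). An open-topped slot 24 mm wide, flared at both ends, runs right across it through the centre, along this point's y axis; the dark floor of the slot is flush with the guide's floor or slightly below. The disc turns freely either way without stops about the vertical and stays where it is left (about 0.06 N m of friction).
- disc_post (a point): Centre of the top of the upright round post on the disc: 12 mm diameter, top 132 mm above the worktop (32 mm above the disc, with a collar 18 mm across in its lowest 5 mm), 26 mm from the disc's centre, on the disc's -x side, square to the slot.
- lock_disc (a joint): Angle of the disc, rad, growing anticlockwise seen from above. At 0 and at +-pi the slot lines up with the bolt (post towards -x or +x of the box respectively); either way round serves. A few degrees of error are taken up by the bolt's round nose.
- bolt_nose (a point): Tip of the round nose of the bolt, a loose steel bar 20 mm wide, 10 mm high, 156 mm long, 0.25 kg, captive in the guide with 1.5 mm of play each side, slides with 1 to 3 N. The bolt's y axis points along the bar out of the nose. It starts 6 to 26 mm short of the disc.
- bolt_post (a point): Centre of the top of the upright round post on the bolt: 12 mm diameter, top 132 mm above the worktop when it lies in the guide (31 mm above the guide's top), on the bar's middle line, 140 mm behind the tip of the nose.
- bolt: The bolt itself; origin on its underside at the tip of the nose, y axis along the bar towards the nose.
- jam_jar: Jam jar with a lid, 65 mm across, 95 mm high, loose on the worktop; a bystander. Origin: centre of its underside.
- salt_shaker: Salt shaker, 44 mm across, 90 mm high, loose; a bystander. Origin: centre of its underside.
- garlic: Bulb of garlic, 56 mm, loose; a bystander. Origin: centre of its underside.

How it is judged:
On the way:
1. the disc's slot is lined up with the bolt (within 0.2 rad) before the bolt's nose has passed the far side of the disc (angle between the y axis of disc_center and the y axis of bread_box, either way round below 0.2 rad and y of bolt_nose in the frame of bread_box below 0.095 m), for 0.1 s.
At the end, for the whole second after the job is handed in: The bolt lies at rest through the disc's slot with its nose in the keeper, within 8 mm of the end stop and 6 mm of its middle, straight within 0.06 rad, and the slot is in line within 0.2 rad (y of bolt_nose in the frame of keeper_stop above -0.008 m and x of bolt_nose in the frame of keeper_stop between -0.006 and 0.006 m and angle between the y axis of bolt and the y axis of bread_box, either way round below 0.06 rad and angle between the y axis of disc_center and the y axis of bread_box, either way round below 0.2 rad and linear speed of bolt below 0.01 m/s); the robot touches nothing.
It fails at once if the post of the disc is taken between the fingers (horizontal distance between the grasp point and disc_post below 0.006 m and height (world z) of the grasp point below 0.145 m).
It fails at once if the post of the bolt is taken between the fingers (horizontal distance between the grasp point and bolt_post below 0.006 m and height (world z) of the grasp point below 0.145 m).
It fails at once if the bolt is lifted out of its guide (over 8 mm) (height (world z) of bolt above 0.094 m).
It fails at once if the jam jar, salt shaker or garlic is moved more than 25 mm or lifted (distance of any of jam_jar, salt_shaker, garlic from where it was at the start of the episode above 0.025 m).
It also fails if it takes over 48 s, if anything falls off the work surface, if the arm or the gripper's body presses on something with over 40 N, if the wrist force passes 120 N, or if a joint passes its speed limit or range.

## Working session

There is one attempt and no reset: what is moved stays moved. The work goes in short steps, each a Python script; the robot and the scene stay as the last script left them, time stands still between calls to the robot, and variables do not carry over. Pictures are saved under pics/ and viewed, at most 10 in all, crops included, and the job is handed in when it is done.

```bash
mkdir -p pics; python3 - <<'E'
from cell import *
import cv2,pickle
d={}
for n in("top","side","wrist"):
    s=snapshot(n);d[n]=s;cv2.imwrite(f"pics/{n}0.png",s["frame"][:,:,::-1]);print(n,s["fovy"],s["cx"],s["cy"],s["R"],s["t"])
pickle.dump(d,open("s0.pkl","wb"))
o=get_obs();print(o["time"],o["ee_pos"],o["ee_rot"],o["ft_force"])
E
```

```text
top 50.23675938944328 314.84907498654997 236.05801892795998 [[-0.01357384 -0.99988459 -0.00682347]
 [-0.99591843  0.01412835 -0.08914525]
 [ 0.08923136  0.00558558 -0.99599526]] [0.29097878 0.5186658  0.89720877]
side 56.16985998822271 320.17779158746885 235.37759738178096 [[-0.88336927 -0.46867524  0.00149912]
 [-0.19855176  0.37133345 -0.90702187]
 [ 0.42454202 -0.8015329  -0.42108086]] [0.57022873 0.0895261  0.88765453]
wrist 65.70646984690485 320.61498813185085 237.7269444881076 [[ 4.43478725e-01  8.96284801e-01  4.19767391e-04]
 [ 8.50294643e-01 -4.20870952e-01  3.16016871e-01]
 [ 2.83417786e-01 -1.39789833e-01 -9.48753478e-01]] [-0.64907425 -0.04260981  0.39001964]
0.15 [0.28766313 0.58238881 0.25205545] [-1.11617373e-04  2.27348029e-01  9.73813355e-01 -6.41158157e-04] [-0.42742854  0.0161854   0.3433099 ]
```

View pics/top0.png

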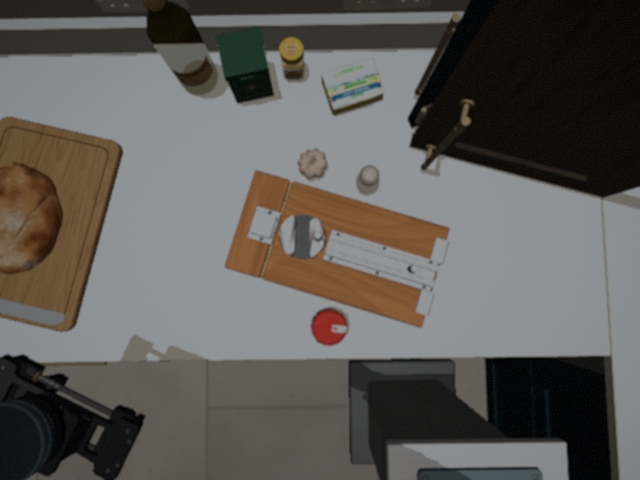

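View pics/side0.png

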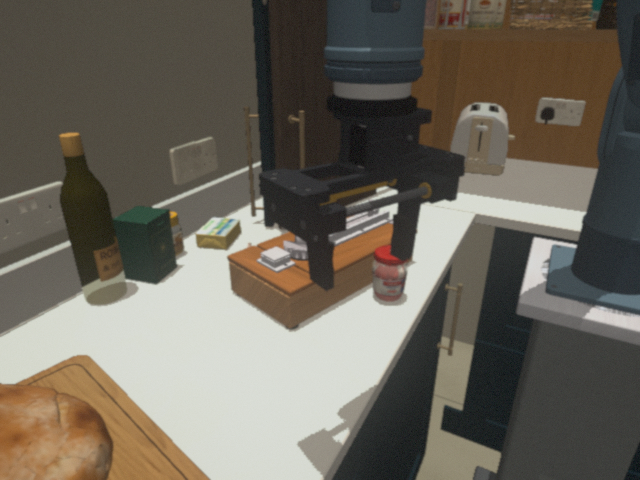

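The top view shows the box with the keeper at the left (263,225), the disc at (302,237), the bolt post near (412,268), garlic (312,163), shaker (368,180) and jar (329,326). I'll zoom in for detail.

```bash
cat > h.py <<'E'
import numpy as np, cv2
def ray(s,uv):
    f=240/np.tan(np.radians(s["fovy"]/2)); R=np.array(s["R"]);t=np.array(s["t"])
    d=R.T@np.array([(uv[0]-s["cx"])/f,(uv[1]-s["cy"])/f,1.]); return -R.T@t,d
def onz(s,uv,z):
    c,d=ray(s,uv); return c+d*(z-c[2])/d[2]
def proj(s,X):
    f=240/np.tan(np.radians(s["fovy"]/2)); p=np.array(s["R"])@X+s["t"]; return np.array([s["cx"],s["cy"]])+f*p[:2]/p[2]
E
python3 - <<'E'
import pickle
from h import *
s=pickle.load(open("s0.pkl","rb"))["top"];im=s["frame"][:,:,::-1]
c=cv2.resize(im[165:330,220:455],None,fx=3.4,fy=3.4,interpolation=cv2.INTER_CUBIC)
cv2.imwrite("pics/crop0.png",np.clip(c*1.4,0,255).astype(np.uint8))
hsv=cv2.cvtColor(im,cv2.COLOR_BGR2HSV)
m=cv2.inRange(hsv,(5,90,40),(20,255,255));m[:160]=0;m[335:]=0;m[:,:215]=0;m[:,460:]=0
m=cv2.morphologyEx(m,cv2.MORPH_OPEN,np.ones((3,3)))
pts=cv2.findNonZero(m);r=cv2.minAreaRect(pts);b=cv2.boxPoints(r)
P=np.array([onz(s,q,.08) for q in b]);print(b,P,np.linalg.norm(np.diff(P,axis=0),axis=1))
E
```

```text
[[224.7107  267.15472]
 [254.32379 169.43144]
 [450.15894 228.77545]
 [420.54584 326.49872]] [[0.46725746 0.43586128 0.08      ]
 [0.63360728 0.38547453 0.08      ]
 [0.52676017 0.05469534 0.08      ]
 [0.36428877 0.10986541 0.08      ]] [0.17381337 0.3476078  0.1715829 ]
```

View pics/crop0.png

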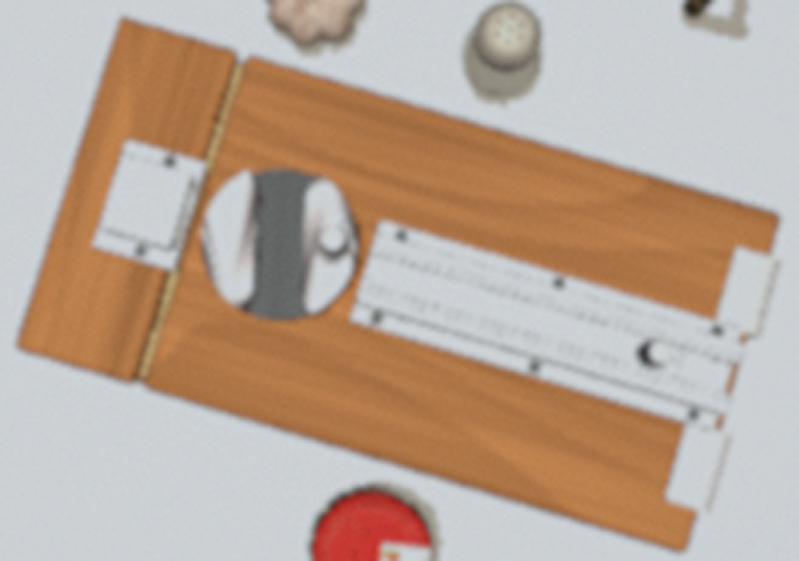

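The enlarged crop shows the disc centre at (280,243), its post top about (333,232), and the slot upright from (282,170) to (274,318). The bolt post is about (655,352), the guide runs from its left end (365,270) to the right, and the keeper is at (148,203).

```bash
python3 - <<'E'
import pickle
from h import *
s=pickle.load(open("s0.pkl","rb"))["top"];im=s["frame"][:,:,::-1]
P=np.array([[0.4672,.4359],[.6336,.3855],[.5268,.0547],[.3643,.1099]])
cen=P.mean(0);yd=(P[0]+P[1]-P[2]-P[3]);yd/=np.linalg.norm(yd);xd=np.array([yd[1],-yd[0]])
print("cam",ray(s,(0,0))[0],"cen",cen,"y",yd,"yaw",np.arctan2(-yd[0],yd[1]))
full=lambda q:(np.array(q)+.5)/3.4-.5+[220,165]
def box(X): d=X[:2]-cen; return np.round([d@xd*1000,d@yd*1000],1)
for n,q,z in[("disc",(280,243),.1),("dpost",(333,232),.132),("slotA",(282,170),.095),("slotB",(274,318),.095),("bpost",(655,352),.132),("guideL1",(378,220),.101),("guideL2",(350,321),.101),("keepTL",(124,140),.101),("keepBL",(92,246),.101),("keepTR",(205,160),.101),("keepBR",(172,270),.101)]:
    X=onz(s,full(q),z);print(n,X,box(X))
for y in(-100,-110,-120,-130,-140): # predicted post top and foot pixel (crop)
    w=cen+yd*y/1000; print(y,[(( proj(s,np.r_[w,z])-[220,165]+.5)*3.4-.5).round() for z in(.101,.132)])
for n,y in(("disc",60),):print(n,((proj(s,np.r_[cen+yd*y/1000,.1])-[220,165]+.5)*3.4).round())
hsv=cv2.cvtColor(im,cv2.COLOR_BGR2HSV)
for n,q,z in[("garlic",(312,163),.03),("shaker",(370,172),.09),("jar",(329,326),.095)]:
    X=onz(s,q,z);print(n,X,box(X))
for n,lo in(("bpost",(640-22,352-22)),("dpost",(333-26,232-26))):
    a=full(lo).astype(int);print(im[a[1]:a[1]+14,a[0]:a[0]+18].mean(2).astype(int),a)
E
```

```text
cam [0.44043936 0.27860588 0.94183777] cen [0.497975 0.2465  ] y [0.3041494  0.95262435] yaw -0.3090453988853001
disc [0.51606187 0.30454507 0.1       ] [-0.4 60.8]
dpost [0.51799743 0.27872609 0.132     ] [ 9.3 36.8]
slotA [0.55243801 0.30331074 0.095     ] [34.6 70.7]
slotB [0.4799057  0.30803514 0.095     ] [-35.9  53.1]
bpost [0.45995047 0.13013857 0.132     ] [  -0.8 -122.4]
guideL1 [0.52650747 0.25680329 0.101     ] [24.  18.5]
guideL2 [0.47766684 0.27112668 0.101     ] [-26.8  17.3]
keepTL [0.56751356 0.38007762 0.101     ] [ 25.6 148.4]
keepBL [0.51580474 0.39579486 0.101     ] [-28.4 147.6]
keepTR [0.55709868 0.34060791 0.101     ] [ 27.7 107.6]
keepBR [0.50357769 0.35701031 0.101     ] [-28.3 107. ]
-100 [array([599., 339.]), array([609., 336.])]
-110 [array([619., 345.]), array([630., 342.])]
-120 [array([639., 351.]), array([650., 349.])]
-130 [array([659., 357.]), array([671., 355.])]
-140 [array([679., 363.]), array([692., 361.])]
disc [282. 243.]
garlic [0.65507235 0.28707672 0.03      ] [137.3  86.4]
shaker [0.62401061 0.1888012  0.09      ] [137.6 -16.6]
jar [0.36836
[... 1464 characters left out ...]
7  77  80  85]
 [105 126 132 132 131 135 142 147 148 148 143 135 125 105  80  69  72  81]
 [108 123 129 128 126 131 138 143 147 145 139 132 128 114  85  64  64  76]
 [105 120 124 122 118 123 136 142 147 146 138 130 125 114  91  65  61  75]
 [101 115 119 114 112 124 139 147 148 148 145 133 119 111  95  70  63  76]
 [ 98 111 114 108 109 128 143 149 150 151 148 139 119 107  96  75  66  76]
 [ 98 109 109 103 106 127 144 149 151 150 149 137 112 101 104  88  70  76]
 [ 97 106 107 101 103 116 137 147 150 150 146 127 100  96 110 100  78  76]
 [ 95 102 103 100  98 100 118 135 143 142 131 105  82  92 111 105  83  76]
 [ 93  98  98 100 100  94  97 107 116 115 101  80  76  91 107 102  84  77]] [309 225]
```

```bash
cat >> h.py <<'E'
from scipy.spatial.transform import Rotation as Ro
cen=np.array([.4980,.2465]);yd=np.array([.30415,.95262]);xd=np.array([yd[1],-yd[0]])
def W(x,y,z): return np.r_[cen+xd*x/1000+yd*y/1000,z]      # box mm -> world
def Q(a):   # tool down, tool x along box angle a (deg)
    v=np.cos(np.radians(a))*xd+np.sin(np.radians(a))*yd; X=np.r_[v,0];Z=np.array([0,0,-1.])
    return Ro.from_matrix(np.c_[X,np.cross(Z,X),Z]).as_quat()[[3,0,1,2]]
def push(phi,d,z=.124): # pusher centre d mm behind the disc post at angle phi
    p=np.radians(phi);u=np.array([np.cos(p),np.sin(p)]);t=np.array([-u[1],u[0]])
    c=np.array([0,60])+26*u-d*t; return W(c[0],c[1],z),Q(phi+90)
E
python3 - <<'E'
from cell import *
from h import *
move_gripper(0.0)
p,q=push(-76,40,.22);movep(p,q);print(get_obs()["qpos"])
p,q=push(-76,40);move_linear(p,vel=.1,force_limit=10)
f0=get_obs()["ft_force"]
for phi,d in[(-76,16)]+[(a,15) for a in(-60,-45,-30,-15,0)]:
    p,q=push(phi,d);hit=move_linear(p,vel=.06,ori=q,force_limit=15)
    o=get_obs();print(phi,hit,o["time"],(o["ee_pos"]-p)*1000,o["ft_force"]-f0)
    if hit:break
p,q=push(phi,35);move_linear(p,vel=.1);p[2]=.22;move_linear(p,vel=.15)
movep(W(0,-160,.22),Q(90))
o=get_obs();print(o["time"],o["qpos"])
s=snapshot("top");im=s["frame"][:,:,::-1]
cv2.imwrite("pics/crop1.png",cv2.resize(im[165:330,220:455],None,fx=3.4,fy=3.4,interpolation=cv2.INTER_CUBIC))
import pickle;pickle.dump(s,open("s1.pkl","wb"))
E
```

```text
[-1.11273961  0.47454391  0.65586037  1.86222284 -0.35722491  0.92428122
 -1.92441592]
-76 False 4.7333 [ 0.30498571 -0.22184613 -0.09864753] [-0.68471322  0.895862    0.12582549]
-60 False 5.1667 [-0.46741768 -0.02116902 -0.15029331] [-1.41775644 -0.06737056  0.04221675]
-45 False 5.575 [-0.26222196 -0.25608127 -0.17689942] [-1.48095897 -0.85889194 -0.8940454 ]
-30 False 5.9833 [-0.03426372 -0.2690409  -0.11372574] [-0.9080548  -1.63853288 -2.04413157]
-15 False 6.3917 [ 0.08851231 -0.23440268 -0.05235056] [-0.85076566 -1.43761479 -2.2163302 ]
0 False 6.8 [ 0.21342363 -0.21795128  0.02834015] [-0.15035441 -1.62892963 -0.80970215]
8.7167 [-0.55902839  0.26233541  0.29470618  2.06893833 -0.10346018  0.82290633
 -0.51137305]
```

View pics/crop1.png

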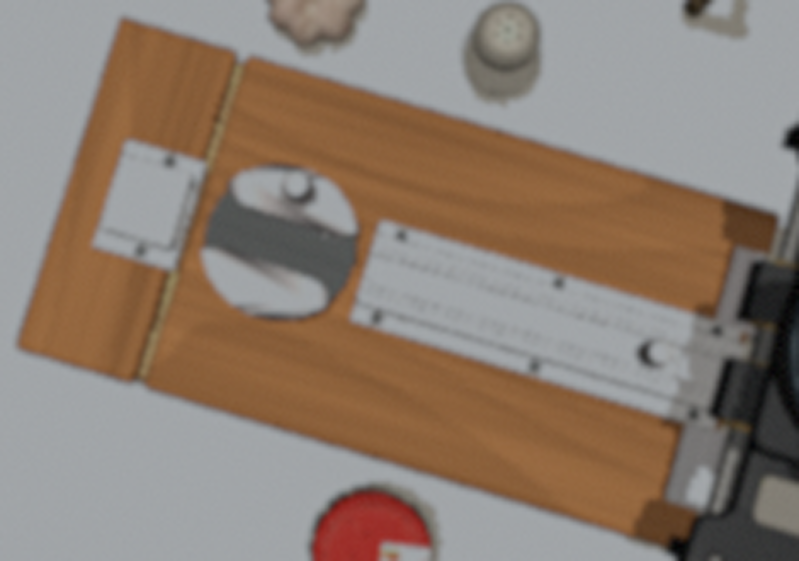

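The disc has turned so its slot runs from about (208,228) to (352,265), with the post at (298,187). I'll measure the residual angle and check that the gripper is shut.

```bash
python3 - <<'E'
from cell import *
from h import *
import pickle
print(get_obs()["gripper_width"])
s=pickle.load(open("s1.pkl","rb"));im=s["frame"][:,:,::-1]
dc=proj(s,W(0,60,.1));print(dc)
g=cv2.resize(im[165:330,220:455],None,fx=3.4,fy=3.4,interpolation=cv2.INTER_CUBIC);h=cv2.cvtColor(g,cv2.COLOR_BGR2HSV)
m=((h[:,:,2]<110)&(h[:,:,1]<60)).astype(np.uint8)
k=np.zeros_like(m);cv2.circle(k,(280,243),70,1,-1);m&=k
m=cv2.morphologyEx(m,cv2.MORPH_OPEN,np.ones((25,25)))
full=lambda q:(np.array(q)+.5)/3.4-.5+[220,165]
P=np.array([onz(s,full(q[0]),.086)[:2] for q in cv2.findNonZero(m)])
B=np.c_[(P-cen)@xd,(P-cen)@yd];v=np.linalg.svd(B-B.mean(0),full_matrices=False)[2][0]
print(len(B),B.mean(0),"slot vs box y deg",np.degrees(np.arctan(-v[0]/v[1])))
X=onz(s,full((299,184)),.132)[:2]-cen;print("post",X@xd,X@yd)
E
```

```text
0.003482830187742065
[302.53622862 235.99719426]
6742 [0.00138679 0.06117342] slot vs box y deg 2.6789624457433674
post 0.026238831136788588 0.05859624092572844
```

The gripper is shut and the slot is in line within about 3°, so I'll push the bolt.

```bash
python3 - <<'E'
from cell import *
from h import *
move_linear(W(0,-160,.124),vel=.1,force_limit=10)
f0=get_obs()["ft_force"]
for y in(-143,-100,-60,-20,-8):
    hit=move_linear(W(0,y,.124),vel=.04,force_limit=14 if y<-20 else 16)
    o=get_obs();f=o["ft_force"]-f0;e=o["ee_pos"][:2]-cen
    print(y,hit,o["time"],e@xd*1000,e@yd*1000,f[:2]@xd,f[:2]@yd,f[2])
    if hit:break
E
```

```text
-143 False 10.45 -0.053510966570620794 -142.87234470397257 0.858829680939067 -0.5652636371620144 -0.3282189573057144
-100 False 11.675 0.08813265442196594 -99.8343809694348 1.1268883655744848 -0.8803865678923936 0.7267131622097425
-60 False 12.825 -0.04913208634849586 -59.74877426738589 -0.2514183240293343 -1.8080052130703879 1.3384911867716962
-20 False 13.975 -0.043046725534724 -19.6082794215366 1.3110685375820808 -1.1217823156183044 0.056526517547606195
-8 True 14.275 -0.04438611269225587 -13.809394561840575 1.1912598384287665 -1.63243592404376 1.827902996546478
```

The push stopped at y = -13.8 mm, close to the expected home position of -15. I'll back off and look.

```bash
python3 - <<'E'
from cell import *
from h import *
move_linear(W(0,-45,.124),vel=.08);move_linear(W(0,-45,.22),vel=.15);movep(W(0,-170,.25),Q(90))
s=snapshot("top");im=s["frame"][:,:,::-1]
cv2.imwrite("pics/crop2.png",cv2.resize(im[165:330,220:455],None,fx=3.4,fy=3.4,interpolation=cv2.INTER_CUBIC))
print(((proj(s,W(0,0,.132))-[220,165]+.5)*3.4), get_obs()["time"],get_obs()["ft_force"])
E
```

```text
[403.21143946 274.21046615] 16.225 [ 0.00153734 -0.16598199 -0.43478106]
```

View pics/crop2.png

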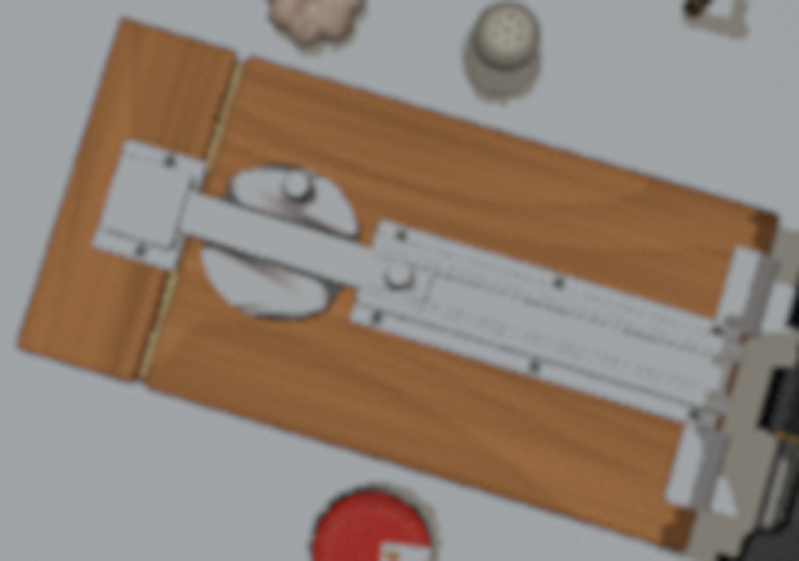

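The bolt runs through the slot into the keeper. Its post is at (400,274), against (403,274) predicted for home. The bystanders haven't moved.

```bash
python3 -c "
from cell import *
print(finish_job())"
```

```text
the job is handed in; nothing more can be done
None
```

The lid is locked and the job is handed in: the bolt is home in the keeper through the disc's slot, and the jar, shaker and garlic stand where they were (last picture, about 16 s on the robot's clock); the judge's verdict was not shown.

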